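# Find the concealed catch of the battery box by feel

## Robot

A 6-joint arm with a two-finger parallel gripper is mounted at the origin on the work surface. World frame = base frame: x ahead of the robot, y to its left, z up, the work surface at z = 0. Lengths are in m, angles in rad, forces in N, time in s.
With the tool pointing down it reaches from about 0.375 to 0.975 m from the base axis. Payload 3.8 kg.
Tool frame: the origin (TCP) lies midway between the tips of the shut fingers; the grasp point (between the pads) lies 19 mm behind it; x points along the fingers, z is the direction in which the jaws open and shut, and the axes are right-handed (so a half turn about x gives the same grasp; the last joint's range is limited). The gripper opens to 85 mm and grips with 20 to 120 N. Pads are 22 mm wide; open, the fingers measure 114 mm over their backs; the gripper's body (76 mm by 85 mm) begins 54 mm behind the grasp point. The pads swing forward as they close: fully open they stand 13 mm farther back than shut.
Start: joints at [-1.301, 0.264, 1.604, -0, 1.274, -0.037], TCP at [0.204, -0.643, 0.231] pointing down, gripper open.
Joint ranges: [-2.63, 2.63], [-0.94, 2.18], [0.31, 2.57], [-1.31, 4.45], [0, 2.66], [-2.55, 2.55]. Speed limits (rad/s): [2.57, 2.57, 3.14, 3.14, 3.14, 3.14].

## Interface

Orientations are given as a rotation vector (axis times angle).
In Python, from workcell import * gives the robot as it stands. The module is installed in compiled form; this text tells all that it offers.
- The arm moves only by the tool carry_out, never from a script. Its arguments are lists of equal length, an entry for each row: "offset": the shift along the tool's x, y, z in cm, a list of three; "delta_rot": the turn, a rotation vector about the tool's x, y, z in degrees, a list of three. A call has exactly 5 rows; each row shifts and turns the commanded pose from where the row before left it, along the tool's axes as they then stand; what a row does not reach is not made up. A row lasts 1/12 s, in which the tool goes at most 41.7 mm and 7.16 degrees, less where a joint would pass 70% of its speed; a pose out of reach is approached as far as the arm can. A call is refused whole if a number of a shift passes 4.17 or a number of a turn 7.16, either way. A call with a gripper value outside its range is refused whole. "fingers" is the opening, from -1 (shut) to 1 (fully open), set as the call begins (left out, the last holds). The fingers move at their own pace and stop on an object; "newtons" is the grip in N (left out, the last holds). Time passes only in rows, so rows that do not move let the fingers close, or fill a call up. It gives the time, the measured TCP pose, the force and the opening at its end, in the units of the state.
- read_state(): the state, without advancing time (a new reading comes with each control period).
- read_camera(name): name is "scene" or "top" or "wrist"; returns (picture, depth): 384x512x3 uint8, red, green, blue; 384x512 float32, m along the optical axis (not along the pixel's ray), 0 where there is no reading.
- get_calibration(name): a dict with "fx", "fy", "cx", "cy" (pixels), "R" (3x3) and "t" (3): a world point X has camera coordinates R X + t; the wrist camera has in their place "mount" (4x4, takes a point from camera to tool coordinates, whose origin is the TCP and whose axes are the tool frame's). Camera axes: x right, y down, z forward; pixel columns grow to the right and rows downward; lengths in m; the calibration is good to about 2 mm. A picture is of the moment at which its call begins: read the wrist's pose just before it. get_calibration takes no time and is no camera call.
- finish_job(): hands the job in, once; it reports no verdict.
The state is a dict: "time": time; "q": joint angles; "joint_vel": joint speeds; "joint_torque": joint torques, N m; "tool_pos": TCP position; "tcp_rot": TCP orientation; "wrist_force": force on the tool from outside, world axes, zero at the start; "torque": the same for the moment, N m; "width": opening from 0.0 (shut) to 1.0 (fully open).
Only numpy, scipy, OpenCV 4.12 (cv2) and the standard library are available. Lean on these libraries where they do the work, as an engineer would, in place of code of your own. Each camera call takes 0.05 s, during which the arm holds its last target. There are 200 camera calls.

## Task

One of the six look-alike white cover plates in the battery box's lid is the concealed catch of its battery door. Feel over the plates with a light fingertip until you find the one that gives, press it fully home so that the yellow door pops up by itself, then draw the hand clear. Do not push or pry the door, and leave the tools and other things around the box where they lie, picking up nothing.

Things in the scene. Friction and masses are not known exactly. Their poses are not given: they have to be found in the camera images.
- battery_box: low battery box screwed to the bench, 230 x 230 mm, 60 mm tall, black base, level grey lid panel; origin at the centre of its underside, x towards its yellow battery door, z up. Six white square cover plates, 48 x 48 mm in 50 mm openings, lie flush in the panel in two rows of three on the half away from the door: five rigid blanks, and one that looks the same but is the concealed catch
- plate_1 (a point): centre of the top face of cover plate 1, flush with the panel, 60 mm above the bench; in the box's frame at x = -70, y = -66 mm; it stays at the panel's level when the plate sinks
- plate_2 (a point): centre of the top face of cover plate 2, flush with the panel, 60 mm above the bench; in the box's frame at x = -70, y = 0 mm; it stays at the panel's level when the plate sinks
- plate_3 (a point): centre of the top face of cover plate 3, flush with the panel, 60 mm above the bench; in the box's frame at x = -70, y = 66 mm; it stays at the panel's level when the plate sinks
- plate_4 (a point): centre of the top face of cover plate 4, flush with the panel, 60 mm above the bench; in the box's frame at x = -6, y = -66 mm; it stays at the panel's level when the plate sinks
- plate_5 (a point): centre of the top face of cover plate 5, flush with the panel, 60 mm above the bench; in the box's frame at x = -6, y = 0 mm; it stays at the panel's level when the plate sinks
- plate_6 (a point): centre of the top face of cover plate 6, flush with the panel, 60 mm above the bench; in the box's frame at x = -6, y = 66 mm; it stays at the panel's level when the plate sinks
- catch (a joint): how far the concealed catch is pushed in, in m: 0 flush, 0.007 fully home at its stop. It yields at about 4 N, sinks straight down and stays down when let go. Which of the six plates it is differs from run to run and must be found by feel
- door (a joint): opening of the battery door in rad: 0 shut and flush; linked to the catch, it rises as the catch sinks and stands at 0.42 with the catch fully home
- door_edge (a point): middle of the free edge, top face, of the yellow battery door, 64 x 176 x 4 mm, flush in the box's lid on the side towards +x of the box, hinged along its far edge, so the edge beside the plates rises, up to 26 mm; the door rises by itself: it must not be pushed or pried
- grout_float: white plastic grout float, 240 x 100 mm, 69 mm tall with its handle, lying flat to the left of the box; loose, origin at the centre of its underside; a bystander
- amber_jar: amber glass jar, 60 mm wide, 85 mm tall, black cap, standing close to the right side of the box; loose, origin at the centre of its underside; a bystander
- bolster: steel bolster, 220 x 65 mm, 18 mm tall, lying on the bench to the right; loose, origin at the centre of its underside; a bystander
- tile: blue-and-yellow tile, 150 x 150 x 8 mm, lying flat at the right near the robot; loose, origin at the centre of its underside; a bystander
- scraper: black scraper, 160 x 55 mm, 14 mm tall, lying close to the left side of the box; loose, origin at the centre of its underside; a bystander
- spirit_level: yellow spirit level, 50 x 300 mm, 22 mm tall, lying across the bench beyond the box; loose, origin at the centre of its underside; a bystander
- tub: blue plastic tub, open, 80 mm wide, 70 mm tall, standing at the far left; loose, origin at the centre of its underside; a bystander

How it is judged:
On the way:
1. the catch is pressed home (over 5.5 mm of its 7) while the fingers push (value of joint catch above 0.0055 m and contact force between the fingers and catch above 0.5 N), for 0.05 s.
At the end, for the whole second after the job is handed in: The catch stays pressed in by more than 5.5 mm of its 7 mm, the battery door stands still, raised between 0.3 and 0.5 rad, and each loose thing is within 30 mm of where it was (value of joint catch above 0.0055 m and value of joint door between 0.3 and 0.5 rad and velocity of joint door between -0.1 and 0.1 rad/s and distance of each of grout_float, amber_jar, bolster, tile, scraper, spirit_level, tub from where it was at the start of the episode below 0.03 m); the robot touches nothing.
It fails at once if the battery door is pushed or pried by the robot (over 3 N) (contact force between any of the fingers, the arm and door above 3 N).
It fails at once if a cover plate is pushed with more than 60 N (contact force between the fingers and blank0 above 60 N or contact force between the fingers and blank1 above 60 N or contact force between the fingers and blank2 above 60 N or contact force between the fingers and blank3 above 60 N or contact force between the fingers and blank4 above 60 N or contact force between the fingers and catch above 60 N).
It fails at once if a loose thing on the bench is lifted (15 mm) (height (world z) of any of grout_float, amber_jar, bolster, tile, scraper, spirit_level, tub above 0.015 m).
It fails at once if a loose thing on the bench is shifted (30 mm) (distance of any of grout_float, amber_jar, bolster, tile, scraper, spirit_level, tub from where it was at the start of the episode above 0.03 m).
It also fails if it takes over 51 s, if anything falls off the work surface, if the arm or the gripper's body presses on something with over 40 N, if the wrist force passes 120 N, or if a joint passes its speed limit or range.

## Working session

There is one attempt and no reset: what is moved stays moved. The work goes in short steps, Python scripts to look and compute and a tool call to move; the robot and the scene stay as the last step left them, time stands still between calls to the robot, and variables do not carry over. Pictures are saved under pics/ and viewed, about 8 in all and at most 12, crops included, and the job is handed in when it is done.

Besides the shell and the picture viewer there is one more tool, called after "Request:" by a JSON object that holds its "method" and its "body". carry_out: Moves the arm, as the interface text tells. Its arguments: {"type":"object","properties":{"offset":{"type":"array"},"delta_rot":{"type":"array"},"fingers":{"type":"number"},"newtons":{"type":"number"}},"required":["offset","delta_rot"]}

```bash
mkdir -p pics
python3 - <<'E'
from workcell import *
import cv2,numpy as np
s=read_state();print(s)
for n in ["top","scene"]:
    p,d=read_camera(n);cv2.imwrite(f"pics/{n}0.png",cv2.resize(p[:,:,::-1],(800,600)));np.save(n+"_d.npy",d)
    c=get_calibration(n);print(n,c)
E
```

```text
{'time': 0.0, 'q': array([-1.30089636e+00,  2.64724605e-01,  1.60534935e+00,  1.19811484e-05,
        1.27370884e+00, -3.69178075e-02]), 'joint_vel': array([-0.00097117,  0.00050654, -0.00254987, -0.00111314,  0.00059879,
       -0.00015648]), 'joint_torque': array([ 2.16963730e-03, -5.15107048e+01, -3.67315757e+01, -1.78610594e-04,
        1.29681540e-02, -1.81551866e-05]), 'tool_pos': array([ 0.20366626, -0.64278526,  0.22999458]), 'tcp_rot': array([ 0.98165697,  1.34062288, -0.97938778]), 'wrist_force': array([0.43773522, 1.35291181, 0.25930212]), 'torque': array([ 0.00360878, -0.03112206,  0.00481398]), 'width': 1.0003749227136247}
top {'fx': 491.3733277032425, 'fy': 491.3733277032425, 'cx': 254.8614870852107, 'cy': 187.50311085869131, 'R': array([[ 0.00556388, -0.99997292, -0.00481702],
       [-0.97426726, -0.00433529, -0.2253542 ],
       [ 0.22532721,  0.00594691, -0.97426499]]), 't': array([0.0144895 , 0.57578178, 1.34141913])}
scene {'fx': 388.95084117136673, 'fy': 388.95084117136673, 'cx': 256.1131055240903, 'cy': 189.68367793712218, 'R': array([[-0.79206788,  0.61042674, -0.00277035],
       [ 0.52851688,  0.68349957, -0.5034861 ],
       [-0.30544785, -0.40025934, -0.86399888]]), 't': array([ 0.46478518, -0.25845981,  1.41253119])}
```

View pics/top0.png

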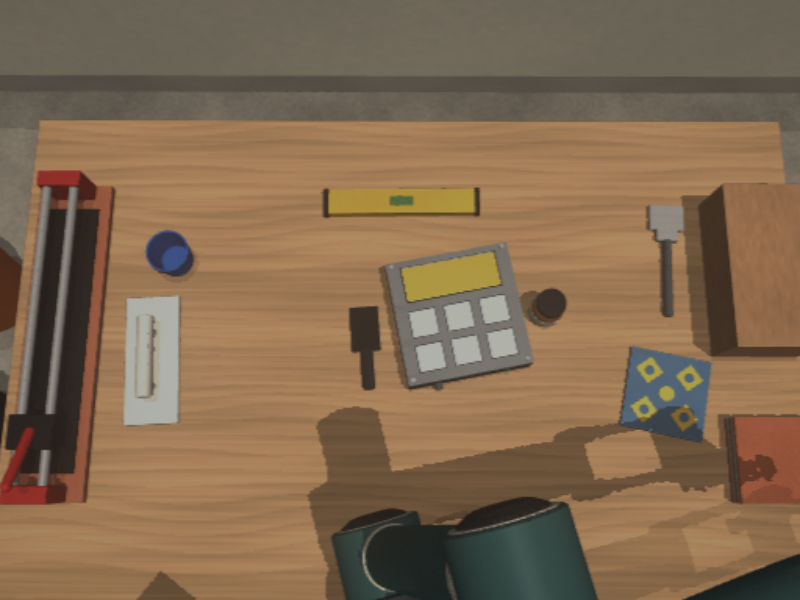

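View pics/scene0.png

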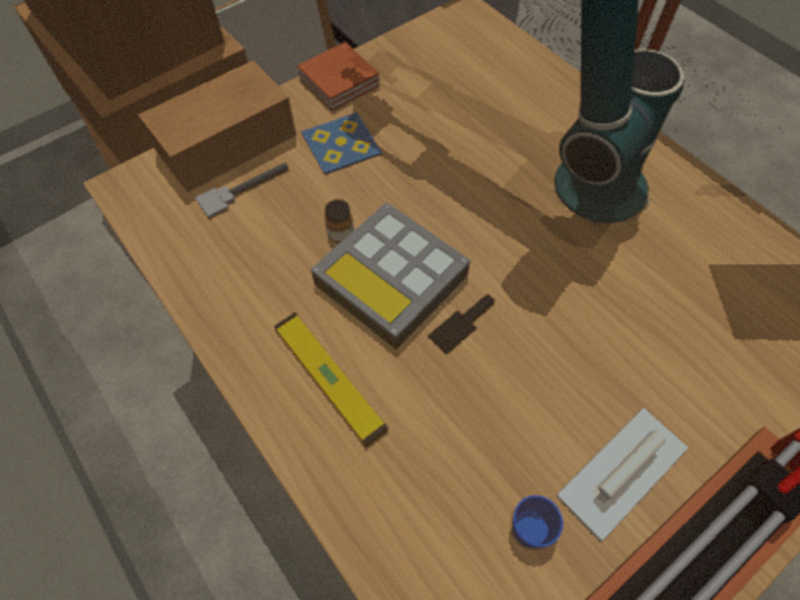

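```bash
cat > h.py <<'E'
from workcell import *
import numpy as np
from scipy.spatial.transform import Rotation as Ro
def plane(n,uv,z):
    c=get_calibration(n);R,t=c["R"],c["t"];o=-R.T@t
    d=R.T@np.array([(uv[0]-c["cx"])/c["fx"],(uv[1]-c["cy"])/c["fy"],1]);return o+d*(z-o[2])/d[2]
L=np.array([[-70,-66],[-70,0],[-70,66],[-6,-66],[-6,0],[-6,66]])/1e3
def fit():
    P=np.array([plane("top",np.array(p)/1.5625,.06)[:2] for p in [(502,343),(466,350),(430,357),(494,309),(459,316),(424,322)]])
    A=L[:,0]+1j*L[:,1];B=P[:,0]+1j*P[:,1]
    a=np.angle(((B-B.mean())*np.conj(A-A.mean())).sum())
    c=B.mean()-np.exp(1j*a)*A.mean()
    W=c+np.exp(1j*a)*A
    return a,c,W,abs(W-B)
E
python3 - <<'E'
from h import *
a,c,W,e=fit();print(np.degrees(a),c,W.round(4),(e*1e3).round(1))
s=read_state();R=Ro.from_rotvec(s["tcp_rot"]).as_matrix();print(R.round(3))
print("offset to plate4 +z .12 tool cm:",(R.T@(np.array([W[4].real,W[4].imag,.14])-s["tool_pos"])*100).round(2))
d=np.load("top_d.npy");C=get_calibration("top")
for p in [(466,350),(494,309),(445,275)]:
    u,v=int(p[0]/1.5625),int(p[1]/1.5625);z=d[v,u]
    print(C["R"].T@(np.array([(u-C["cx"])/C["fx"]*z,(v-C["cy"])/C["fy"]*z,z])-C["t"]))
E
```

```text
11.017127314353614 (0.5406567549386052-0.09264134905844142j) [0.4846-0.1708j 0.4719-0.106j  0.4593-0.0412j 0.5474-0.1586j
 0.5348-0.0938j 0.5222-0.029j ] [0.4 0.3 0.9 0.6 0.4 1.2]
[[-0.001  0.953  0.302]
 [ 0.002  0.302 -0.953]
 [-1.     0.    -0.002]]
offset to plate4 +z .12 tool cm: [  9.1   48.14 -42.32]
[ 0.47168203 -0.10507084  0.06020565]
[ 0.54895175 -0.15712084  0.06458659]
[ 0.61138534 -0.06659408  0.06059072]
```

Request:
{"method": "carry_out", "body": {"offset": [[0,0,0],[0,2.85,-2.7],[0,2.85,-2.7],[0,2.85,-2.7],[0,2.85,-2.7]], "delta_rot": [[6.58,0,0],[0,0,0],[0,0,0],[0,0,0],[0,0,0]], "fingers": -1, "newtons": 40}}

```text
time: 0.52
tool_pos: [0.2955, -0.5141, 0.2304]
tcp_rot: [1.068, 1.295, -1.067]
wrist_force: [1.3, -0.2, -0.7]
width: 0.301
```

Request:
{"method": "carry_out", "body": {"offset": [[0,2.85,-2.7],[0,2.85,-2.7],[0,2.85,-2.7],[0,2.85,-2.7],[0,2.85,-2.7]], "delta_rot": [[0,0,0],[0,0,0],[0,0,0],[0,0,0],[0,0,0]]}}

```text
time: 0.93
tool_pos: [0.4097, -0.3541, 0.2309]
tcp_rot: [1.067, 1.294, -1.067]
wrist_force: [1.1, -0.7, 1.0]
width: -0.001
```

Request:
{"method": "carry_out", "body": {"offset": [[0,2.85,-2.7],[0,2.85,-2.7],[0,2.85,-2.7],[0,2.85,-2.7],[0,2.85,-2.7]], "delta_rot": [[0,0,0],[0,0,0],[0,0,0],[0,0,0],[0,0,0]]}}

```text
time: 1.35
tool_pos: [0.5239, -0.1944, 0.2309]
tcp_rot: [1.067, 1.294, -1.067]
wrist_force: [0.4, 0.2, 0.5]
width: 0.004
```

```bash
cat > w.py <<'E'
from h import *
a,c,W,e=fit()
s=read_state();R=Ro.from_rotvec(s["tcp_rot"]).as_matrix();print(s["time"],s["tool_pos"],s["wrist_force"],s["width"]);print(R.round(4))
for i in range(6): print(i+1,(R.T@(np.array([W[i].real,W[i].imag,.06])-s["tool_pos"])*100).round(2))
E
python3 w.py
```

```text
1.35 [ 0.52386975 -0.19439135  0.23090625] [0.37743324 0.23207639 0.45573007] 0.003622514949346581
[[-5.000e-04  9.816e-01  1.908e-01]
 [ 1.000e-04  1.908e-01 -9.816e-01]
 [-1.000e+00 -5.000e-04 -2.000e-04]]
1 [17.09 -3.4  -3.06]
2 [17.09 -3.4  -9.66]
3 [ 17.1   -3.41 -16.26]
4 [17.09  3.   -3.06]
5 [17.09  3.   -9.66]
6 [ 17.09   2.99 -16.26]
```

Request:
{"method": "carry_out", "body": {"offset": [[3,0.9,-1.0],[4,0.9,-1.0],[4,0.9,-1.0],[3,0,0],[1.5,0,0]], "delta_rot": [[0,0,0],[0,0,0],[0,0,0],[0,0,0],[0,0,0]]}}

```text
time: 1.77
tool_pos: [0.5405, -0.1597, 0.0718]
tcp_rot: [1.064, 1.303, -1.069]
wrist_force: [-0.8, 0.7, 0.2]
width: 0.001
```

Request:
{"method": "carry_out", "body": {"offset": [[0.4,0,0],[0.3,0,0],[0.1,0,0],[0,0,0],[0,0,0]], "delta_rot": [[0,0,0],[0,0,0],[0,0,0],[0,0,0],[0,0,0]]}}

```text
time: 2.18
tool_pos: [0.5454, -0.1627, 0.0712]
tcp_rot: [1.067, 1.29, -1.065]
wrist_force: [-0.6, 0.6, 0.9]
width: 0.003
```

```bash
python3 w.py
python3 - <<'E'
from workcell import *
import cv2
p,d=read_camera("wrist");cv2.imwrite("pics/w1.png",p[:,:,::-1])
E
```

```text
2.1833 [ 0.54538357 -0.16271002  0.07117968] [-0.5508248   0.60477358  0.90577172] 0.0028920999747496785
[[ 0.0032  0.9817  0.1903]
 [-0.0011  0.1903 -0.9817]
 [-1.      0.0029  0.0017]]
1 [ 1.1  -6.13 -0.37]
2 [ 1.09 -6.13 -6.97]
3 [  1.08  -6.14 -13.57]
4 [ 1.12  0.27 -0.37]
5 [ 1.11  0.27 -6.97]
6 [  1.1    0.26 -13.57]
```

View pics/w1.png

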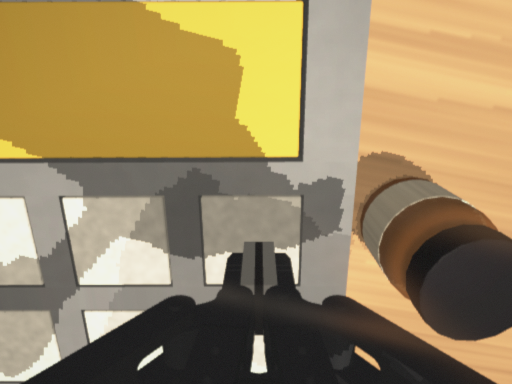

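The wrist picture shows the shut fingertips (258,245) over the middle of plate 4 (202–302, 195–285), with the door and jar clear. Feeling plate 4 now.

Request:
{"method": "carry_out", "body": {"offset": [[0.4,0,0],[0.4,0,0],[0.1,0,0],[0.1,0,0],[0,0,0]], "delta_rot": [[0,0,0],[0,0,0],[0,0,0],[0,0,0],[0,0,0]]}}

```text
time: 2.65
tool_pos: [0.5438, -0.162, 0.0593]
tcp_rot: [1.066, 1.294, -1.067]
wrist_force: [-1.5, -0.5, 2.3]
width: 0.004
```

Request:
{"method": "carry_out", "body": {"offset": [[0.1,0,0],[0,0,0],[0.1,0,0],[0,0,0],[0,0,0]], "delta_rot": [[0,0,0],[0,0,0],[0,0,0],[0,0,0],[0,0,0]]}}

```text
time: 3.07
tool_pos: [0.5438, -0.162, 0.0573]
tcp_rot: [1.066, 1.294, -1.067]
wrist_force: [-2.4, 0.3, 4.3]
width: -0.002
```

Request:
{"method": "carry_out", "body": {"offset": [[0.1,0,0],[0,0,0],[0.1,0,0],[0,0,0],[0,0,0]], "delta_rot": [[0,0,0],[0,0,0],[0,0,0],[0,0,0],[0,0,0]]}}

```text
time: 3.48
tool_pos: [0.5439, -0.162, 0.0552]
tcp_rot: [1.067, 1.294, -1.067]
wrist_force: [-2.0, 0.1, 4.1]
width: -0.001
```

Plate 4 sinks at a steady 4 N, so it is the catch. Pressing it home.

Request:
{"method": "carry_out", "body": {"offset": [[0.1,0,0],[0,0,0],[0.1,0,0],[0,0,0],[0,0,0]], "delta_rot": [[0,0,0],[0,0,0],[0,0,0],[0,0,0],[0,0,0]]}}

```text
time: 3.9
tool_pos: [0.544, -0.162, 0.0532]
tcp_rot: [1.067, 1.294, -1.067]
wrist_force: [-2.5, 0.0, 3.4]
width: -0.003
```

Request:
{"method": "carry_out", "body": {"offset": [[0.05,0,0],[0.05,0,0],[0,0,0],[0,0,0],[0,0,0]], "delta_rot": [[0,0,0],[0,0,0],[0,0,0],[0,0,0],[0,0,0]]}}

```text
time: 4.32
tool_pos: [0.544, -0.162, 0.053]
tcp_rot: [1.067, 1.294, -1.067]
wrist_force: [-4.9, 0.1, 9.0]
width: 0.003
```

Request:
{"method": "carry_out", "body": {"offset": [[0.1,0,0],[0,0,0],[0,0,0],[0,0,0],[0,0,0]], "delta_rot": [[0,0,0],[0,0,0],[0,0,0],[0,0,0],[0,0,0]]}}

```text
time: 4.73
tool_pos: [0.544, -0.162, 0.0529]
tcp_rot: [1.066, 1.294, -1.067]
wrist_force: [-7.6, 0.5, 14.0]
width: 0.001
```

Request:
{"method": "carry_out", "body": {"offset": [[-0.5,0,0],[-1,0,0],[-2,0,0],[-3,0,0],[-3,0,0]], "delta_rot": [[0,0,0],[0,0,0],[0,0,0],[0,0,0],[0,0,0]]}}

```text
time: 5.15
tool_pos: [0.5434, -0.1616, 0.1463]
tcp_rot: [1.067, 1.296, -1.067]
wrist_force: [0.7, -0.5, -0.2]
width: -0.001
```

Request:
{"method": "carry_out", "body": {"offset": [[-3,-2,0],[-3,-2,0],[-2,-2,0],[0,0,0],[0,0,0]], "delta_rot": [[0,0,0],[0,0,0],[0,0,0],[0,0,0],[0,0,0]]}}

```text
time: 5.57
tool_pos: [0.4861, -0.174, 0.2284]
tcp_rot: [1.068, 1.288, -1.065]
wrist_force: [0.5, 0.1, -0.4]
width: 0.003
```

```bash
python3 w.py
python3 - <<'E'
from workcell import *
import cv2
p,d=read_camera("scene");cv2.imwrite("pics/s2.png",cv2.resize(p[:,:,::-1],(800,600)))
p,d=read_camera("wrist");cv2.imwrite("pics/w2.png",p[:,:,::-1])
E
```

```text
5.5667 [ 0.48611564 -0.17400268  0.22839137] [ 0.49538976  0.05963692 -0.44873747] 0.0029754911275922486
[[ 0.005   0.9818  0.1898]
 [-0.0016  0.1898 -0.9818]
 [-1.      0.0046  0.0026]]
1 [16.84 -0.17 -0.39]
2 [16.82 -0.18 -6.99]
3 [ 16.8   -0.19 -13.59]
4 [16.87  6.23 -0.4 ]
5 [16.85  6.22 -7.  ]
6 [ 16.83   6.21 -13.6 ]
```

View pics/s2.png

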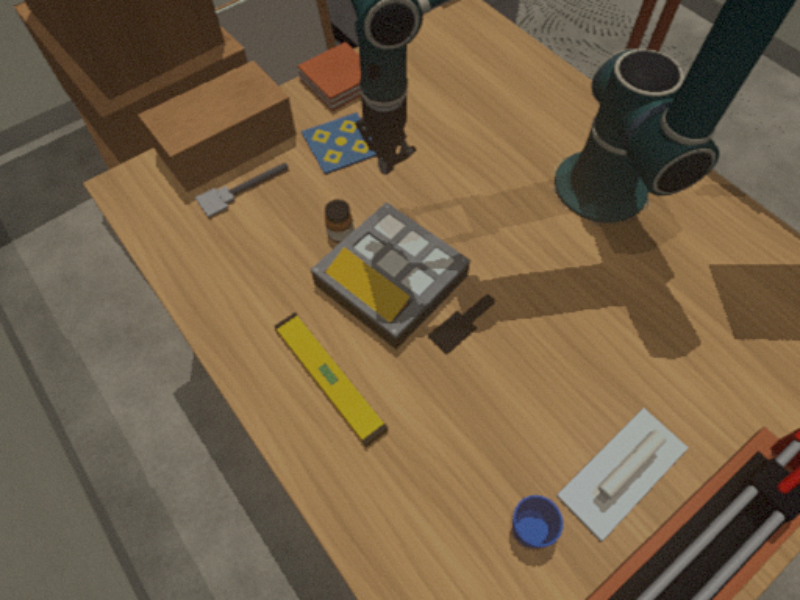

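View pics/w2.png

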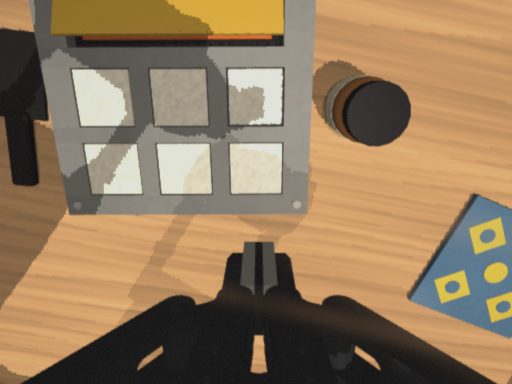

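The door stands open: its gap shows along (80–285, 38) in the wrist view. The jar, scraper and other things are where they were, and the hand is clear. Handing in.

```bash
python3 -c "
from workcell import *
print(read_state()['joint_vel'].round(4)); print(finish_job())"
```

```text
[ 0.0064  0.0264  0.0103 -0.0025  0.0065  0.0008]
the job is handed in; nothing more can be done
None
```

The catch was plate 4, the first plate I felt. It sank at a steady 4 N or so, then stopped hard about 7 mm down (TCP z from about 0.060 to 0.053 m). I pressed it there up to 14 N, well under the 60 N limit, and drew the hand straight up and back to about 0.23 m.

- **Door and hand:** the last pictures show the yellow door standing up by itself and the gripper clear of everything. The wrist force was back to about zero.
- **Loose things:** those in view looked unmoved, judged by eye against the first pictures.
- **Not measured:** I judged the door opening by eye and did not measure its angle. The catch depth comes from how far the fingertip travelled and the hard stop.

No check failed or disagreed. I handed the job in about 5.7 s into the 51 s allowed, and it reports no verdict.

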